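# Sort press sleeves by length under the gauge bars

### The job

Sort the four brass press sleeves by length into the two rows of the sleeve rack, the two long ones in one row and the two short ones in the other: push each in from the front, under the gauge bar over the row, until the row is home against its end stop. The long sleeves pass only under the higher bar and the short ones belong under the lower; the two bars can be swapped and may be either way round today, so try a long sleeve gently, and never force one that stops at a bar. Leave all sleeves standing and do not disturb the other things on the bench.

Things in the scene. Friction and masses are not known exactly. Their poses are not given: they have to be found in the camera images.
- sleeve_long_1: plain brass press sleeve standing upright on the bench, 30 mm in diameter, 42 mm long (one of the two long ones); origin at the centre of its underside, z along its axis
- sleeve_long_2: plain brass press sleeve standing upright on the bench, 30 mm in diameter, 42 mm long (one of the two long ones); origin at the centre of its underside, z along its axis
- sleeve_short_1: plain brass press sleeve standing upright on the bench, 30 mm in diameter, 36 mm long (one of the two short ones); origin at the centre of its underside, z along its axis
- sleeve_short_2: plain brass press sleeve standing upright on the bench, 30 mm in diameter, 36 mm long (one of the two short ones); origin at the centre of its underside, z along its axis
- sleeve_rack: aluminium sleeve rack fixed to the bench, two rows side by side. Origin on the bench, mid-mouth, in the plane of the gauge bars' front faces; x points into the rows (away from the robot), y left. The bench is the rows' floor. In front (x -27 to 0 mm) are flared guide rails only 6 mm high, 46 mm apart at the front, 36 mm at the mouth; fingers pass above them.
- row_left (a point): middle of the left row's mouth, on the bench under the bar's front face; axes as the rack's. The row is 33 mm wide between walls (39 mm high under the bar, 20 mm behind it); its end stop is at x = 55 mm, so in a full row the sleeves' centres stand at about x = 40 and x = 10 mm.
- row_right (a point): the same for the right row, 60 mm beside the left one. A steel gauge bar (brass screws on top, up to 63 mm high) covers each row over x = 0 to 34 mm: one bar leaves 39 mm clear under it, the other 45 mm; it is not known which is over which row. A sleeve too long for its bar stops with its centre at x = -15 mm.
- hex_keys: bystander: red folding hex-key set, 31 x 86 x 22 mm; origin at the centre of its underside
- marker: bystander: black and red marker pen lying down, 135 mm; origin at the centre of its underside
- glue_tube: bystander: yellow glue tube, 34 x 112 x 20 mm; origin at the centre of its underside
- iron_head_1: bystander: silver iron club head lying flat, 79 x 88 x 11 mm; origin at the centre of its underside
- ferrule_black: bystander: small black ferrule standing on end, 14 mm across, 22 mm high; origin at the centre of its underside
- ferrule_red: bystander: small red ferrule standing on end, 14 mm across, 22 mm high; origin at the centre of its underside
Mind the look-alikes: they are no part of the job. Leave any blue, orange or white look-alike of the sleeve_short_2 alone.

How it is judged:
At the end, for the whole second after the job is handed in: Both long sleeves stand in one row and both short ones in the other (under the lower bar, which no long one can pass), each centre at least 4 mm past the bars' front and within 6 mm of the row's centre line, upright within 0.08 rad on the bench and at rest (((x of sleeve_long_1 in the frame of row_left between 0.004 and 0.046 m and y of sleeve_long_1 in the frame of row_left between -0.006 and 0.006 m and x of sleeve_long_2 in the frame of row_left between 0.004 and 0.046 m and y of sleeve_long_2 in the frame of row_left between -0.006 and 0.006 m and x of sleeve_short_1 in the frame of row_right between 0.004 and 0.046 m and y of sleeve_short_1 in the frame of row_right between -0.006 and 0.006 m and x of sleeve_short_2 in the frame of row_right between 0.004 and 0.046 m and y of sleeve_short_2 in the frame of row_right between -0.006 and 0.006 m) or (x of sleeve_long_1 in the frame of row_right between 0.004 and 0.046 m and y of sleeve_long_1 in the frame of row_right between -0.006 and 0.006 m and x of sleeve_long_2 in the frame of row_right between 0.004 and 0.046 m and y of sleeve_long_2 in the frame of row_right between -0.006 and 0.006 m and x of sleeve_short_1 in the frame of row_left between 0.004 and 0.046 m and y of sleeve_short_1 in the frame of row_left between -0.006 and 0.006 m and x of sleeve_short_2 in the frame of row_left between 0.004 and 0.046 m and y of sleeve_short_2 in the frame of row_left between -0.006 and 0.006 m)) and height (world z) of each of sleeve_long_1, sleeve_long_2, sleeve_short_1, sleeve_short_2 below 0.004 m and angle between each of sleeve_long_1, sleeve_long_2, sleeve_short_1, sleeve_short_2's own z axis and vertical below 0.08 rad and linear speed of each of sleeve_long_1, sleeve_long_2, sleeve_short_1, sleeve_short_2 below 0.02 m/s); the robot touches nothing.
It fails at once if a sleeve is forced: pushed from outside with more than 25 N ((contact force between the fingers and sleeve_long_1 above 25 N and horizontal distance between the grasp point and sleeve_long_1 above 0.017 m) or (contact force between the fingers and sleeve_long_2 above 25 N and horizontal distance between the grasp point and sleeve_long_2 above 0.017 m) or (contact force between the fingers and sleeve_short_1 above 25 N and horizontal distance between the grasp point and sleeve_short_1 above 0.017 m) or (contact force between the fingers and sleeve_short_2 above 25 N and horizontal distance between the grasp point and sleeve_short_2 above 0.017 m)).
It fails at once if a sleeve is toppled (leans more than 0.5 rad) (angle between any of sleeve_long_1, sleeve_long_2, sleeve_short_1, sleeve_short_2's own z axis and vertical above 0.5 rad).
It fails at once if a bystander is moved more than 20 mm (distance of any of hex_keys, marker, glue_tube, iron_head_1, ferrule_black, ferrule_red from where it was at the start of the episode above 0.02 m).
It also fails if it takes over 72 s, if anything falls off the work surface, if the arm or the gripper's body presses on something with over 40 N, if the wrist force passes 120 N, or if a joint passes its speed limit or range.

### The arm

A 6-joint arm with a two-finger parallel gripper is mounted at the origin on a cart in front of the work surface, level with it; the furniture and walls round the work are solid. World frame = base frame: x ahead of the robot, y to its left, z up, the work surface at z = 0. Lengths are in m, angles in rad, forces in N, time in s.
With the tool pointing down it reaches from about 0.35 to 0.975 m from the base axis. Payload 4.9 kg.
Tool frame: the origin (TCP) lies at the very end of the fingers, on their centre line; the grasp point (between the pads) lies 19 mm behind it; z points along the fingers, y is the line along which they close (so a half turn about z gives the same grasp; the last joint's range is limited). The gripper opens to 85 mm and grips with 20 to 120 N. Pads are 22 mm wide; open, the fingers measure 114 mm over their backs; the gripper's body (76 mm by 85 mm) begins 54 mm behind the grasp point. The pads swing forward as they close: fully open they stand 13 mm farther back than shut.
Start: joints at [-1.222, 0.053, 1.613, -0, 1.476, -0.119], TCP at [0.282, -0.558, 0.231] pointing down, gripper open.
Joint ranges: [-3.01, 3.01], [-1.01, 2.22], [0.06, 2.58], [-1.02, 4.17], [0.09, 2.62], [-3.14, 3.14]. Speed limits (rad/s): [2.57, 2.57, 3.14, 3.14, 3.14, 3.14].

### API

Orientations are given as a unit quaternion [w, x, y, z].
In Python, from plant import manip gives the robot as it stands.
- The arm moves only by the tool send_rows, never from a script. Its argument "increments" is a list of rows, each an object of numbers: "claw": the closure, from -1 (fully open) to 1 (shut); "dx", "dy", "dz": the shift along the tool's x, y, z in units of 0.5 m (1.0 is 0.5 m); "yaw": the turn about the tool's z in units of 1.5 rad (1.0 is 1.5 rad). A call has 1 to 20 rows; each row is the pose to reach, as a shift and turn from the pose commanded when the call began, along the tool's axes at that moment; what a row does not reach only later rows make up. A row lasts 1/8 s, in which the tool goes at most 62.5 mm and 10.7 degrees, less where a joint would pass 70% of its speed; a pose out of reach is approached as far as the arm can. A call with a number of a shift or a turn outside -1 to 1 is refused whole. A call with a gripper value outside its range is refused whole. The fingers move at their own pace and stop on an object; the grip force is fixed at half the most. Time passes only in rows, so rows that repeat a pose let the fingers close. It gives the time, the measured TCP pose, the force, the opening and the grip force at its end, in the units of the state.
- manip.state(): the state, without advancing time (a new reading comes with each control period).
- manip.grab_frame(name): name is "scene" or "top"; returns the picture (400x640x3 uint8, red, green, blue); there is no depth.
- manip.camera_params(name): a dict with "camera_matrix" (3x3 intrinsics, pixels), "extrinsics" (4x4, takes a point from world to camera coordinates). Camera axes: x right, y down, z forward; pixel columns grow to the right and rows downward; lengths in m; the calibration is good to about 2 mm. A picture is of the moment at which its call begins. camera_params takes no time and is no camera call.
- manip.job_done(): hands the job in; it is judged then, once.
The state is a dict: "time": time; "joint_pos": joint angles; "joint_vel": joint speeds; "joint_efforts": joint torques, N m; "tool_pos": TCP position; "tool_rot": TCP orientation; "contact_force": force on the tool from outside, world axes, zero at the start; "ft_torque": the same for the moment, N m; "gripper_width": opening from 0.0 (shut) to 1.0 (fully open); "grasp_force": force on a finger pad.
Only numpy, scipy, OpenCV 4.12 (cv2) and the standard library are available. Lean on these libraries where they do the work, as an engineer would, in place of code of your own. Each camera call takes 0.05 s, during which the arm holds its last target. There are 200 camera calls.

## Working session

There is one attempt and no reset: what is moved stays moved. The work goes in short steps, Python scripts to look and compute and a tool call to move; the robot and the scene stay as the last step left them, time stands still between calls to the robot, and variables do not carry over. Pictures are saved under pics/ and viewed, at most 10 in all, crops included, and the job is handed in when it is done.

Besides the shell and the picture viewer there is one more tool, called after "Call:" as name(argument=value, ...), one argument or row to a line, values as JSON. send_rows: Moves the arm, as the interface text tells. Shifts and turns lie within -1 to 1; 1 stands for 0.5 m of shift or 1.5 rad of turn. Its arguments: {"type":"object","properties":{"increments":{"type":"array","items":{"type":"object","properties":{"claw":{"type":"number"},"dx":{"type":"number"},"dy":{"type":"number"},"dz":{"type":"number"},"yaw":{"type":"number"}}}}},"required":["increments"]}

```bash
mkdir -p pics
python3 - <<'E'
from plant import manip
import cv2,numpy as np
for n in("scene","top"):
    im=manip.grab_frame(n); cv2.imwrite(f"pics/{n}0.png",im[:,:,::-1])
    p=manip.camera_params(n); print(n,np.round(p["camera_matrix"],1).tolist(),np.round(p["extrinsics"],3).tolist())
s=manip.state(); print(s["time"],s["tool_pos"],s["tool_rot"],s["gripper_width"])
E
```

```text
scene [[448.7, 0.0, 317.1], [0.0, 448.7, 204.6], [0.0, 0.0, 1.0]] [[-0.865, -0.501, -0.003, 0.323], [-0.297, 0.517, -0.803, 0.331], [0.404, -0.694, -0.596, 0.836], [0.0, 0.0, 0.0, 1.0]]
top [[479.1, 0.0, 320.1], [0.0, 479.1, 204.1], [0.0, 0.0, 1.0]] [[-0.014, -1.0, 0.008, -0.261], [-0.998, 0.014, -0.055, 0.508], [0.055, -0.009, -0.998, 1.251], [0.0, 0.0, 0.0, 1.0]]
0.1 [ 0.28161036 -0.55732241  0.23017405] [-9.26200505e-04  9.72771200e-01  2.31765661e-01 -1.15630386e-04] 1.0016208240090387
```

View pics/scene0.png

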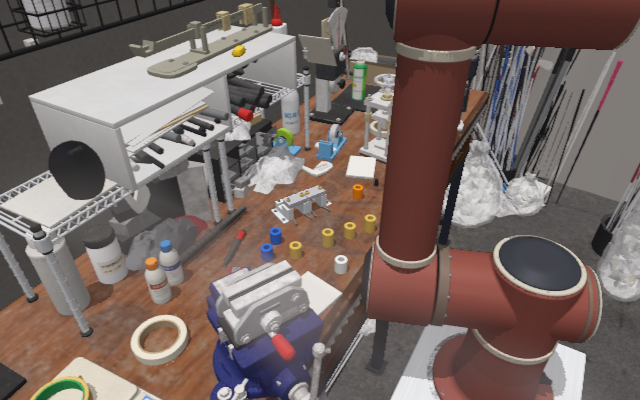

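View pics/top0.png

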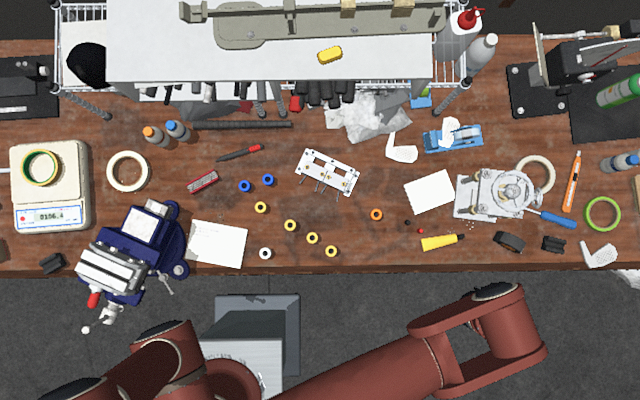

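The top view shows the four brass sleeves at about (261,207), (290,225), (312,238) and (331,251). The rack is at about (327,173). In the scene view the sleeves run from (295,250) to (370,224). Next I zoom in on both views.

Run:
```python
import cv2,numpy as np
a=cv2.imread("pics/scene0.png")[180:280,240:400]; b=cv2.imread("pics/top0.png")[140:265,240:400]
a=cv2.resize(a,(800,500),interpolation=cv2.INTER_CUBIC); cv2.imwrite("pics/a.png",a)
b=cv2.resize(b,(768,600),interpolation=cv2.INTER_CUBIC); cv2.imwrite("pics/b.png",b)
for n in("scene","top"):
    im=cv2.imread(f"pics/{n}0.png"); h=cv2.cvtColor(im,cv2.COLOR_BGR2HSV)
    m=cv2.inRange(h,(18,110,70),(32,255,255))
    k,l,st,c=cv2.connectedComponentsWithStats(m)
    for i in range(1,k):
        if 25<st[i,4]<500: print(n,st[i],c[i].round(1))
```

```text
scene [232  45  14  12 118] [238.3  50.7]
scene [364 214  12  19 188] [369.4 223.2]
scene [344 222  12  17 178] [349.2 229.9]
scene [322 228  12  20 214] [327.4 237.3]
scene [289 241  13  18 196] [295.2 249.6]
scene [ 30 376  62  24 249] [ 68.2 387.4]
top [317  46  25  18 306] [329.4  54.6]
top [ 21 149  41  37 299] [ 46.6 167.6]
top [255 201  12  12  93] [260.3 206.9]
top [284 219  13  12 101] [289.7 224.7]
top [306 232  12  12  88] [311.7 237.4]
top [421 233  37  19 418] [437.9 241.3]
top [325 245  12  12  99] [330.6 250.6]
```

View pics/a.png

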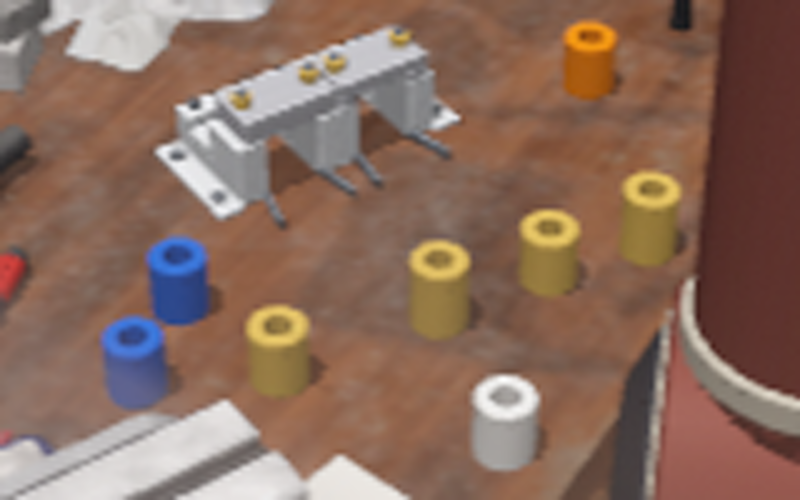

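View pics/b.png

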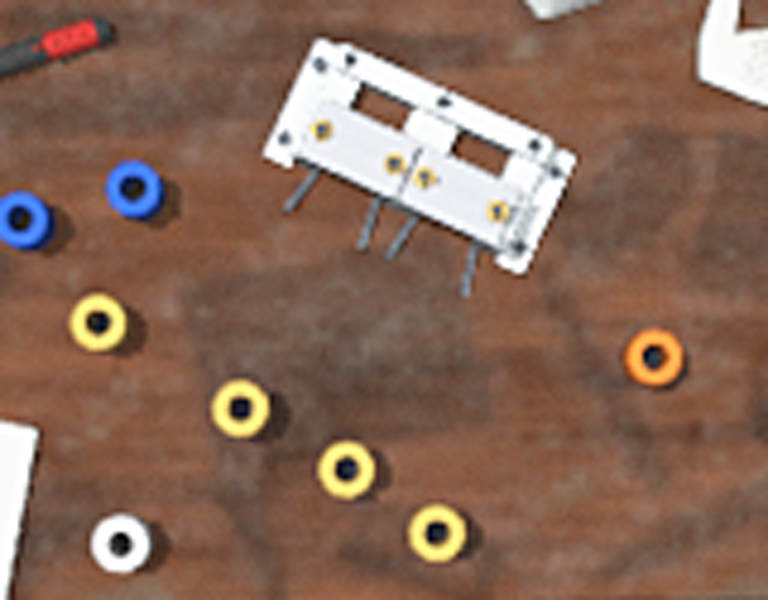

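Zoomed scene view: the sleeves in scene columns 327 and 369 look taller than those at 295 and 349. The two bars meet at a seam mid-rack, with four brass screws on top. Next I triangulate the sleeve tops and the screws.

```bash
cat > h.py <<'E'
import cv2,numpy as np
from plant import manip
P={n:manip.camera_params(n) for n in("scene","top")}
M={n:P[n]["camera_matrix"]@P[n]["extrinsics"][:3] for n in P}
def tri(ps,pt):
    X=cv2.triangulatePoints(M["scene"],M["top"],np.array(ps,float).reshape(2,1),np.array(pt,float).reshape(2,1))[:,0]; return X[:3]/X[3]
def plane(n,uv,z):
    A=M[n]; H=np.c_[A[:,0],A[:,1],A[:,2]*z+A[:,3]]; w=np.linalg.solve(H,[uv[0],uv[1],1]); return w[:2]/w[2]
def proj(n,X):
    q=M[n]@np.r_[X,1]; return q[:2]/q[2]
E
python3 - <<'E'
from h import *
S=cv2.imread("pics/scene0.png");T=cv2.imread("pics/top0.png")
def face(im,c,r=14,k=8):
    x0,y0=int(c[0])-r,int(c[1])-r
    g=cv2.resize(im[y0:y0+2*r,x0:x0+2*r],None,fx=k,fy=k,interpolation=cv2.INTER_CUBIC)
    h=cv2.cvtColor(g,cv2.COLOR_BGR2HSV)
    return h,lambda p:(np.array(p)+.5)/k-.5+[x0,y0]
for s,t in zip([(295.2,249.6),(327.4,237.3),(349.2,229.9),(369.4,223.2)],[(260.3,206.9),(289.7,224.7),(311.7,237.4),(330.6,250.6)]):
    out=[]
    for im,c in((S,s),(T,t)):
        h,f=face(im,c)
        m=cv2.inRange(h,(18,80,60),(34,255,255)); 
        if im is S:
            vt=np.percentile(h[...,2][m>0],[30,97]); mb=cv2.inRange(h,(18,60,int(vt.mean())),(34,255,255))
        else: mb=m
        C=max(cv2.findContours(mb,cv2.RETR_EXTERNAL,cv2.CHAIN_APPROX_NONE)[0],key=cv2.contourArea)
        e=cv2.fitEllipse(cv2.convexHull(C)); out.append(f(e[0])); 
        if im is S:
            Cb=max(cv2.findContours(m,cv2.RETR_EXTERNAL,cv2.CHAIN_APPROX_NONE)[0],key=cv2.contourArea); bb=cv2.boundingRect(Cb); ax=np.array(e[1])/8
    X=tri(*out); res=np.round([np.linalg.norm(proj("top",X)-out[1])],2)
    d=(P["scene"]["extrinsics"]@np.r_[X,1])[2]
    print("sleeve",X.round(4),res,"ellipse",ax.round(1),"bbox mm",np.round(np.array(bb[2:])/8*d/448.7*1000,1),"z.036/.042:",plane("top",out[1],.036).round(4),plane("top",out[1],.042).round(4))
# screws
for nm,im,(u0,v0,u1,v1) in(("scene",S,(270,182,326,205)),("top",T,(300,160,350,190))):
    g=cv2.resize(im[v0:v1,u0:u1],None,fx=8,fy=8,interpolation=cv2.INTER_CUBIC);h=cv2.cvtColor(g,cv2.COLOR_BGR2HSV)
    m=cv2.inRange(h,(13,70,60),(36,255,255));k,l,st,c=cv2.connectedComponentsWithStats(m)
    L=sorted([tuple((c[i]+.5)/8-.5+[u0,v0])for i in range(1,k) if st[i,4]>60]); print(nm,np.round(L,1).tolist())
    if nm=="scene": A=L
    else: B=L
if len(A)==len(B)==4:
    for a,b in zip(A,B): print("screw",tri(a,b).round(4))
a=cv2.resize(S[180:230,265:335],(798,570),interpolation=cv2.INTER_CUBIC);cv2.imwrite("pics/c.png",a)
b=cv2.resize(T[142:202,290:366],(760,600),interpolation=cv2.INTER_CUBIC);cv2.imwrite("pics/d.png",b)
E
```

```text
sleeve [ 0.4989 -0.1115  0.0339] [0.28] ellipse [ 8.1 12.1] bbox mm [30.8 44.5] z.036/.042: [ 0.4981 -0.1121] [ 0.4978 -0.1128]
sleeve [ 0.4513 -0.1882  0.0399] [0.2] ellipse [ 7.7 11.5] bbox mm [31.3 49.5] z.036/.042: [ 0.4509 -0.1882] [ 0.4508 -0.1886]
sleeve [ 0.4176 -0.2445  0.0344] [0.11] ellipse [ 7.4 11.4] bbox mm [31.2 44.7] z.036/.042: [ 0.4173 -0.2446] [ 0.4174 -0.2447]
sleeve [ 0.3829 -0.2928  0.0405] [0.09] ellipse [ 7.2 11.3] bbox mm [31.6 49.2] z.036/.042: [ 0.3825 -0.293 ] [ 0.3827 -0.2928]
scene [[287.8, 199.8], [301.3, 194.6], [306.5, 192.4], [319.8, 187.1]]
top [[306.6, 166.6], [321.9, 173.7], [328.1, 176.6], [343.3, 183.6]]
screw [ 0.599  -0.2339  0.0565]
screw [ 0.5803 -0.2728  0.0563]
screw [ 0.5729 -0.2885  0.0564]
screw [ 0.5537 -0.3276  0.0577]
```

View pics/c.png

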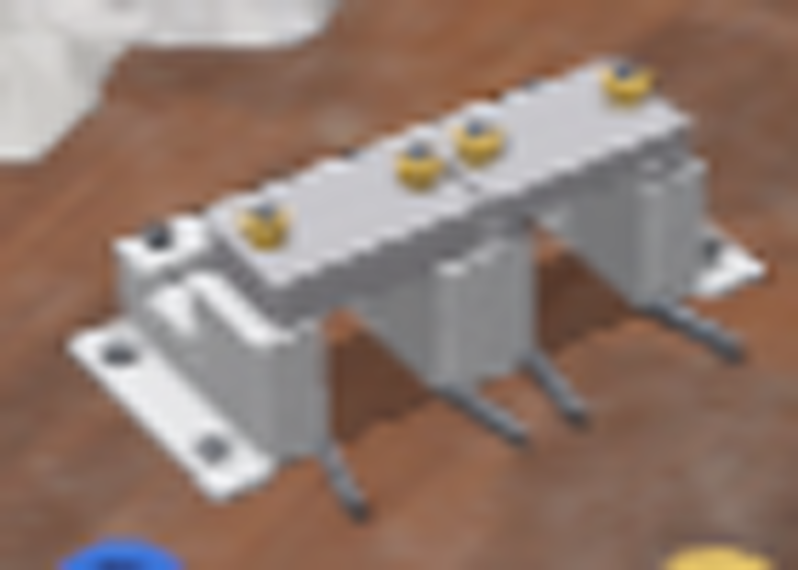

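View pics/d.png

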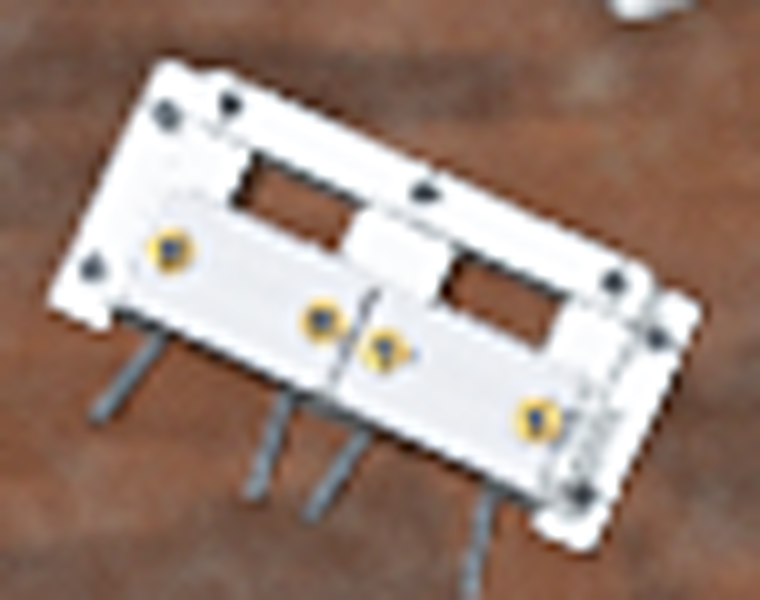

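Triangulated top heights are about 40 mm for the sleeves at (0.451,-0.188) and (0.383,-0.293), so those are the long ones. The other two measure about 34 mm. The screws give a rack x-axis of about -25.8°. In the rack close-ups the right bar's front face looks thinner (crop c, around (660,150)), so the right row is probably the high one. I move over the nearest long sleeve first.

Call:
send_rows(
  increments=[
    {"dx": 0.419,"dy": -0.381,"dz": 0.22,"yaw": 0.612,"claw": -0.13},
    {"dx": 0.419,"dy": -0.381,"dz": 0.22,"yaw": 0.612,"claw": -0.13},
    {"dx": 0.419,"dy": -0.381,"dz": 0.22,"yaw": 0.612,"claw": -0.13},
    {"dx": 0.419,"dy": -0.381,"dz": 0.22,"yaw": 0.612,"claw": -0.13},
    {"dx": 0.419,"dy": -0.381,"dz": 0.22,"yaw": 0.612,"claw": -0.13},
    {"dx": 0.419,"dy": -0.381,"dz": 0.22,"yaw": 0.612,"claw": -0.13},
    {"dx": 0.419,"dy": -0.381,"dz": 0.22,"yaw": 0.612,"claw": -0.13},
    {"dx": 0.419,"dy": -0.381,"dz": 0.22,"yaw": 0.612,"claw": -0.13},
  ],
)

```text
time: 1.1
tool_pos: [0.383, -0.2949, 0.1223]
tool_rot: [0.001, 0.975, -0.224, 0.001]
contact_force: [-0.1, 0.3, -0.4]
gripper_width: 0.567
grasp_force: 0.0
```

```bash
cat >> h.py <<'E'
a=np.deg2rad(-25.8); ex=np.array([np.cos(a),np.sin(a)]); ey=np.array([-ex[1],ex[0]])
MR=np.array([.5480,-.3006]); ML=np.array([.5744,-.2460])
def rack(p,M0): d=np.array(p[:2])-M0; return np.round([d@ex*1000,d@ey*1000],1)
def go(x,y,z=None):
    s=manip.state(); q=s["tool_rot"]; from scipy.spatial.transform import Rotation as R
    r=R.from_quat([q[1],q[2],q[3],q[0]]); p=s["tool_pos"]
    d=r.inv().apply(np.array([x,y,p[2] if z is None else z])-p)/.5
    print("t",round(s["time"],2),"pos",p.round(4),"delta units",d.round(4),"yaw err deg",round(np.rad2deg(r.as_matrix()[:2,0]@ey),2),"w",round(s["gripper_width"]*85,1),"F",np.round(s["contact_force"],1))
E
python3 - <<'E'
from h import *
go(.3828,-.2929,.009)
for n,uv in(("L",(307.2,187.5)),("R",(329,197.5))):
    p=plane("top",uv,.006); print(n,p,rack(p,ML),rack(p,MR))
E
```

```text
t 1.1 pos [ 0.383  -0.2949  0.1223] delta units [-0.0024 -0.0035  0.2265] yaw err deg -0.05 w 48.2 F [-0.1  0.3 -0.4]
L [ 0.54959254 -0.23396735] [-27.6   0. ] [-27.6  60.7]
R [ 0.5220796  -0.29169392] [-27.2 -63.9] [-27.2  -3.3]
```

Call:
send_rows(
  increments=[
    {"dx": -0.002,"dy": -0.003,"dz": 0.12,"claw": -0.13},
    {"dx": -0.002,"dy": -0.003,"dz": 0.226,"claw": -0.13},
    {"dx": -0.002,"dy": -0.003,"dz": 0.226,"claw": -0.13},
    {"dx": -0.002,"dy": -0.003,"dz": 0.226,"claw": 1},
    {"dx": -0.002,"dy": -0.003,"dz": 0.226,"claw": 1},
    {"dx": -0.002,"dy": -0.003,"dz": 0.226,"claw": 1},
    {"dx": -0.002,"dy": -0.003,"dz": 0.226,"claw": 1},
    {"dx": -0.002,"dy": -0.003,"dz": 0.226,"claw": 1},
  ],
)

```text
invalid input
```

Run:
```python
from h import *
s=manip.state();print(rack(s["tool_pos"],MR))
go(*(MR-.045*ex))
```

```text
[-151.   -66.6]
t 1.1 pos [ 0.383  -0.2949  0.1223] delta units [ 2.120e-01 -1.335e-01  2.000e-04] yaw err deg -0.05 w 48.2 F [-0.1  0.3 -0.4]
```

Call:
send_rows(
  increments=[
    {"dx": -0.002,"dy": -0.003,"dz": 0.12,"yaw": 0,"claw": -0.13},
    {"dx": -0.002,"dy": -0.003,"dz": 0.226,"yaw": 0,"claw": -0.13},
    {"dx": -0.002,"dy": -0.003,"dz": 0.226,"yaw": 0,"claw": -0.13},
    {"dx": -0.002,"dy": -0.003,"dz": 0.226,"yaw": 0,"claw": 1},
    {"dx": -0.002,"dy": -0.003,"dz": 0.226,"yaw": 0,"claw": 1},
    {"dx": -0.002,"dy": -0.003,"dz": 0.226,"yaw": 0,"claw": 1},
    {"dx": -0.002,"dy": -0.003,"dz": 0.226,"yaw": 0,"claw": 1},
    {"dx": -0.002,"dy": -0.003,"dz": 0.226,"yaw": 0,"claw": 1},
  ],
)

```text
time: 2.1
tool_pos: [0.3841, -0.2932, 0.0109]
tool_rot: [0.001, 0.975, -0.223, 0.002]
contact_force: [-0.6, -0.5, 6.4]
gripper_width: 0.337
grasp_force: 59.8
```

Run:
```python
from h import *
s=manip.state();print(rack(s["tool_pos"],MR),s["grasp_force"])
go(*(MR-.045*ex))
```

```text
[-150.8  -64.7] 59.76047694683075
t 2.1 pos [ 0.3841 -0.2932  0.0109] delta units [ 0.2116 -0.1293  0.0006] yaw err deg 0.02 w 28.6 F [-0.6 -0.5  6.4]
```

Call:
send_rows(
  increments=[
    {"dx": 0.06,"dy": 0,"dz": -0.05,"yaw": 0,"claw": 1},
    {"dx": 0.13,"dy": -0.03,"dz": -0.05,"yaw": 0,"claw": 1},
    {"dx": 0.2,"dy": -0.129,"dz": -0.04,"yaw": 0,"claw": 1},
    {"dx": 0.212,"dy": -0.129,"dz": -0.03,"yaw": 0,"claw": 1},
    {"dx": 0.212,"dy": -0.129,"dz": -0.005,"yaw": 0,"claw": 1},
    {"dx": 0.212,"dy": -0.129,"dz": -0.005,"yaw": 0,"claw": 1},
    {"dx": 0.212,"dy": -0.129,"dz": -0.005,"yaw": 0,"claw": 1},
  ],
)

```text
time: 2.98
tool_pos: [0.5048, -0.2797, 0.0101]
tool_rot: [-0.0, 0.975, -0.224, -0.001]
contact_force: [0.1, -0.9, -1.5]
gripper_width: 0.331
grasp_force: 61.8
```

Run:
```python
from h import *
s=manip.state();print(rack(s["tool_pos"],MR),s["grasp_force"])
go(*(MR-.02*ex))
b=manip.grab_frame("top")[135:235,280:380,::-1]; a=manip.grab_frame("scene")[170:245,250:350,::-1]
im=np.vstack([cv2.resize(b,(600,600),interpolation=cv2.INTER_CUBIC)]); im2=cv2.resize(a,(800,600),interpolation=cv2.INTER_CUBIC)
cv2.imwrite("pics/e.png",cv2.resize(np.hstack([im,im2]),(800,343)))
```

```text
[-48.  -0.] 61.8464720249176
t 2.98 pos [ 0.5048 -0.2797  0.0101] delta units [ 0.056  -0.0001 -0.0001] yaw err deg -0.07 w 28.1 F [ 0.1 -0.9 -1.5]
```

View pics/e.png

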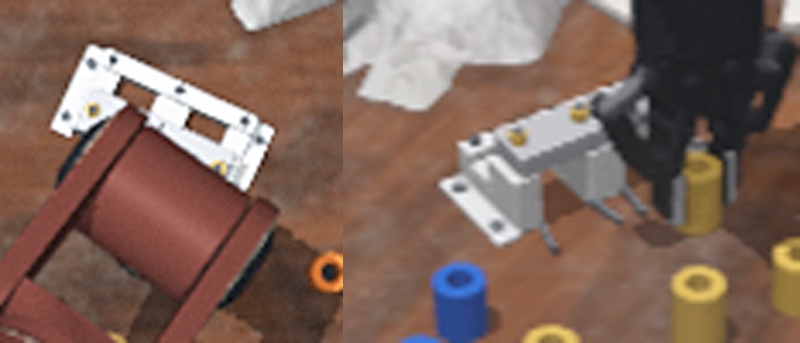

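The long sleeve is held upright in front of the right row, and the top view is blocked by the arm. Now I try it gently.

Call:
send_rows(
  increments=[
    {"dx": 0.03,"dy": 0,"dz": 0,"yaw": 0,"claw": 1},
    {"dx": 0.05,"dy": 0,"dz": 0,"yaw": 0,"claw": 1},
    {"dx": 0.06,"dy": 0,"dz": 0,"yaw": 0,"claw": 1},
    {"dx": 0.064,"dy": 0,"dz": 0,"yaw": 0,"claw": 1},
    {"dx": 0.066,"dy": 0,"dz": 0,"yaw": 0,"claw": 1},
  ],
)

```text
time: 3.7
tool_pos: [0.5359, -0.2938, 0.0106]
tool_rot: [-0.0, 0.975, -0.223, -0.0]
contact_force: [-0.0, 0.5, -1.6]
gripper_width: 0.333
grasp_force: 61.8
```

Run:
```python
from h import *
s=manip.state();print(rack(s["tool_pos"],MR),s["grasp_force"]); go(*(MR-.012*ex))
```

```text
[-13.9   0.8] 61.83101534843445
t 3.7 pos [ 0.5359 -0.2938  0.0106] delta units [ 0.0038  0.0016 -0.    ] yaw err deg 0.01 w 28.3 F [-0.   0.5 -1.6]
```

Call:
send_rows(
  increments=[
    {"dx": 0.002,"dy": 0.001,"dz": 0,"yaw": 0,"claw": 1},
    {"dx": 0.004,"dy": 0.001,"dz": 0,"yaw": 0,"claw": 1},
    {"dx": 0.004,"dy": 0.001,"dz": 0,"yaw": 0,"claw": 1},
  ],
)

```text
time: 4.08
tool_pos: [0.5359, -0.2944, 0.0101]
tool_rot: [-0.001, 0.975, -0.223, -0.002]
contact_force: [-5.0, 1.5, 1.6]
gripper_width: 0.336
grasp_force: 61.9
```

Run:
```python
from h import *
s=manip.state();print(rack(s["tool_pos"],MR),s["grasp_force"]); go(*(MR-.012*ex))
a=manip.grab_frame("scene")[170:240,260:353,::-1]
cv2.imwrite("pics/f.png",cv2.resize(a,(797,600),interpolation=cv2.INTER_CUBIC))
```

```text
[-13.6   0.3] 61.85978651046753
t 4.08 pos [ 0.5359 -0.2944  0.0101] delta units [ 0.0033  0.0006 -0.    ] yaw err deg 0.02 w 28.6 F [-5.   1.5  1.6]
```

View pics/f.png

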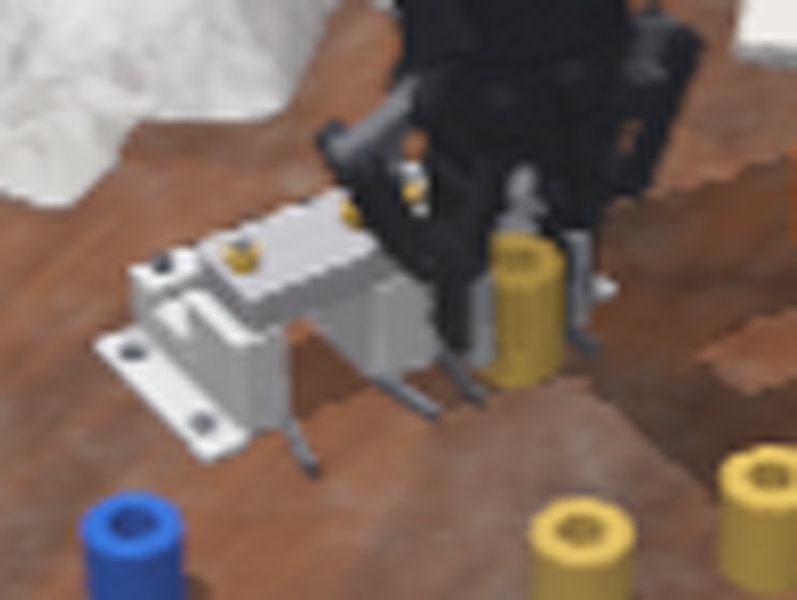

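Contact is about 5 N with the sleeve centre near -15 mm, and its whole top is still visible (crop around (520,260)), so it has probably stopped at the right bar. I check the bar heights numerically in the first picture.

Run:
```python
from h import *
S=cv2.imread("pics/scene0.png").astype(np.float32)
zs=np.arange(30,66,2)
print("z",zs.tolist())
for n,M0 in(("L",ML),("R",MR)):
    acc=[]
    for y in np.linspace(-6,8,8):
        pts=np.array([proj("scene",np.r_[M0+ey*y/1000,z/1000]) for z in zs],np.float32)
        acc.append(cv2.remap(S,pts[:,:1],pts[:,1:],cv2.INTER_LINEAR)[:,0])
    A=np.mean(acc,0); print(n,"R-B",(A[:,2]-A[:,0]).round().tolist()); print(n,"G",A[:,1].round().tolist())
```

```text
z [30, 32, 34, 36, 38, 40, 42, 44, 46, 48, 50, 52, 54, 56, 58, 60, 62, 64]
L R-B [15.0, 13.0, 10.0, 5.0, 1.0, -1.0, -2.0, -2.0, -2.0, -2.0, -2.0, -3.0, -3.0, -4.0, -4.0, -4.0, -4.0, -4.0]
L G [109.0, 117.0, 119.0, 120.0, 120.0, 115.0, 109.0, 108.0, 108.0, 110.0, 114.0, 127.0, 158.0, 190.0, 198.0, 197.0, 197.0, 198.0]
R R-B [4.0, 2.0, -0.0, -2.0, -2.0, -2.0, -2.0, -2.0, -3.0, -2.0, -3.0, -3.0, -3.0, -3.0, -4.0, -4.0, -4.0, -3.0]
R G [114.0, 119.0, 120.0, 121.0, 122.0, 121.0, 120.0, 116.0, 111.0, 109.0, 111.0, 124.0, 155.0, 187.0, 198.0, 199.0, 198.0, 197.0]
```

The bar's lower edge shows at about 40 mm on the left and about 45 mm on the right, so the right row is the high one. The contact is probably the fingers meeting the wall posts. I release here, go behind the sleeve and push gently with the fingers shut.

Call:
send_rows(
  increments=[
    {"dx": -0.003,"dy": 0,"dz": 0.001,"yaw": 0,"claw": 1},
    {"dx": -0.003,"dy": 0,"dz": 0.001,"yaw": 0,"claw": 0.05},
    {"dx": -0.003,"dy": 0,"dz": 0.001,"yaw": 0,"claw": 0.05},
    {"dx": -0.003,"dy": 0,"dz": 0.001,"yaw": 0,"claw": 0.05},
    {"dx": -0.003,"dy": 0,"dz": -0.05,"yaw": 0,"claw": 0.05},
    {"dx": -0.003,"dy": 0,"dz": -0.12,"yaw": 0,"claw": 0.05},
    {"dx": -0.05,"dy": 0,"dz": -0.12,"yaw": 0,"claw": 1},
    {"dx": -0.09,"dy": 0,"dz": -0.1,"yaw": 0,"claw": 1},
    {"dx": -0.09,"dy": 0,"dz": -0.01,"yaw": 0,"claw": 1},
    {"dx": -0.09,"dy": 0,"dz": -0.01,"yaw": 0,"claw": 1},
    {"dx": -0.09,"dy": 0,"dz": -0.01,"yaw": 0,"claw": 1},
  ],
)

```text
time: 5.5
tool_pos: [0.498, -0.2764, 0.0171]
tool_rot: [0.0, 0.975, -0.223, 0.001]
contact_force: [0.1, -0.1, 0.2]
gripper_width: -0.001
grasp_force: 0.0
```

```bash
cat >> h.py <<'E'
def brass(n,zt,box):
    im=manip.grab_frame(n)[...,::-1]; h=cv2.cvtColor(np.ascontiguousarray(im),cv2.COLOR_BGR2HSV)
    m=cv2.inRange(h,(18,110,70),(32,255,255)); k,l,st,c=cv2.connectedComponentsWithStats(m)
    for i in range(1,k):
        if 25<st[i,4]<400 and box[0]<c[i][0]<box[2] and box[1]<c[i][1]<box[3]:
            p=plane(n,c[i],zt); print(n,st[i],"R",rack(p,MR),"L",rack(p,ML))
E
python3 - <<'E'
from h import *
s=manip.state();print(rack(s["tool_pos"],MR),s["grasp_force"]); go(*(MR-.042*ex))
brass("scene",.021,(255,180,400,270))
E
```

```text
[-55.6   0. ] 0.0
t 5.5 pos [ 0.498  -0.2764  0.0171] delta units [0.0271 0.     0.0001] yaw err deg 0.0 w -0.1 F [ 0.1 -0.1  0.2]
scene [315 202   9  13  88] R [-24.7  10.8] L [-24.7 -49.8]
scene [344 222  12  17 181] R [-143.7   -4.2] L [-143.7  -64.9]
scene [322 228  12  20 214] R [-135.5   59.1] L [-135.5   -1.5]
scene [289 241  13  18 196] R [-128.6  151. ] L [-128.6   90.4]
```

Call:
send_rows(
  increments=[
    {"dx": 0.02,"dy": 0,"dz": 0,"yaw": 0,"claw": 1},
    {"dx": 0.025,"dy": 0,"dz": 0,"yaw": 0,"claw": 1},
    {"dx": 0.029,"dy": 0,"dz": 0,"yaw": 0,"claw": 1},
    {"dx": 0.033,"dy": 0,"dz": 0,"yaw": 0,"claw": 1},
    {"dx": 0.037,"dy": 0,"dz": 0,"yaw": 0,"claw": 1},
    {"dx": 0.037,"dy": 0,"dz": 0,"yaw": 0,"claw": 1},
  ],
)

```text
time: 6.3
tool_pos: [0.5136, -0.2837, 0.0157]
tool_rot: [-0.0, 0.975, -0.223, -0.0]
contact_force: [0.6, -0.0, -0.7]
gripper_width: -0.001
grasp_force: 0.0
```

Run:
```python
from h import *
s=manip.state();print(rack(s["tool_pos"],MR),s["grasp_force"]); go(*(MR-.016*ex))
brass("scene",.021,(300,180,330,220))
```

```text
[-38.3   0.2] 0.0
t 6.3 pos [ 0.5136 -0.2837  0.0157] delta units [ 0.0447  0.0004 -0.    ] yaw err deg 0.0 w -0.1 F [ 0.6 -0.  -0.7]
scene [314 202   9  13  71] R [-21.7  13.4] L [-21.7 -47.3]
```

Call:
send_rows(
  increments=[
    {"dx": 0.004,"dy": 0,"dz": 0,"yaw": 0,"claw": 1},
    {"dx": 0.008,"dy": 0,"dz": 0,"yaw": 0,"claw": 1},
    {"dx": 0.01,"dy": 0,"dz": 0,"yaw": 0,"claw": 1},
  ],
)

```text
time: 6.72
tool_pos: [0.5182, -0.286, 0.0158]
tool_rot: [-0.0, 0.975, -0.223, -0.0]
contact_force: [-0.4, 0.1, 0.2]
gripper_width: 0.002
grasp_force: 0.2
```

Run:
```python
from h import *
s=manip.state();print(rack(s["tool_pos"],MR),s["grasp_force"]); go(*(MR-.016*ex))
a=manip.grab_frame("scene")[170:240,260:353,::-1]
cv2.imwrite("pics/g.png",cv2.resize(a,(797,600),interpolation=cv2.INTER_CUBIC))
```

```text
[-33.2   0.2] 0.24581819772720337
t 6.72 pos [ 0.5182 -0.286   0.0158] delta units [ 0.0344  0.0004 -0.    ] yaw err deg 0.01 w 0.1 F [-0.4  0.1  0.2]
```

View pics/g.png

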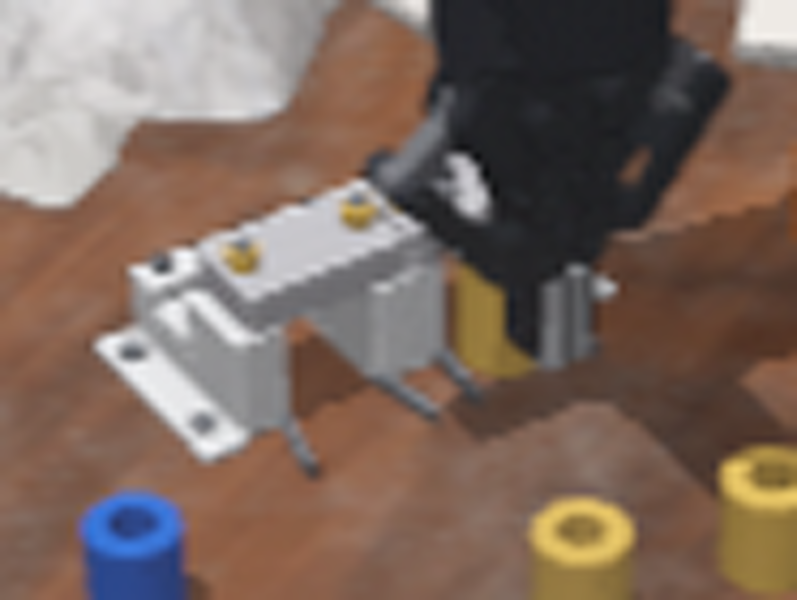

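The sleeve slides past the blocking point with almost no force, so the right row is the high one. I push on until its centre is at about +10 mm.

Call:
send_rows(
  increments=[
    {"dx": 0.008,"dy": 0,"dz": 0,"yaw": 0,"claw": 1},
    {"dx": 0.016,"dy": 0,"dz": 0,"yaw": 0,"claw": 1},
    {"dx": 0.024,"dy": 0,"dz": 0,"yaw": 0,"claw": 1},
    {"dx": 0.03,"dy": 0,"dz": 0,"yaw": 0,"claw": 1},
    {"dx": 0.032,"dy": 0,"dz": 0,"yaw": 0,"claw": 1},
  ],
)

```text
time: 7.4
tool_pos: [0.5327, -0.293, 0.0158]
tool_rot: [0.0, 0.975, -0.223, 0.0]
contact_force: [-0.2, -0.6, -0.5]
gripper_width: -0.001
grasp_force: 0.2
```

Run:
```python
from h import *
s=manip.state();print(rack(s["tool_pos"],MR)); go(.4505,-.1884,.009)
brass("scene",.021,(300,170,330,220))
```

```text
[-17.1   0.2]
t 7.4 pos [ 0.5327 -0.293   0.0158] delta units [-0.2391 -0.1168  0.0136] yaw err deg 0.0 w -0.1 F [-0.2 -0.6 -0.5]
scene [312 199   7  12  49] R [-4.8 12.8] L [ -4.8 -47.9]
```

Call:
send_rows(
  increments=[
    {"dx": -0.08,"dy": 0,"dz": -0.06,"yaw": 0,"claw": 0.2},
    {"dx": -0.15,"dy": -0.06,"dz": -0.13,"yaw": 0,"claw": -0.13},
    {"dx": -0.239,"dy": -0.117,"dz": -0.13,"yaw": 0,"claw": -0.13},
    {"dx": -0.239,"dy": -0.117,"dz": -0.13,"yaw": 0,"claw": -0.13},
    {"dx": -0.239,"dy": -0.117,"dz": -0.1,"yaw": 0,"claw": -0.13},
    {"dx": -0.239,"dy": -0.117,"dz": 0.005,"yaw": 0,"claw": -0.13},
    {"dx": -0.239,"dy": -0.117,"dz": 0.013,"yaw": 0,"claw": -0.13},
    {"dx": -0.239,"dy": -0.117,"dz": 0.013,"yaw": 0,"claw": 0.4},
    {"dx": -0.239,"dy": -0.117,"dz": 0.013,"yaw": 0,"claw": 1},
    {"dx": -0.239,"dy": -0.117,"dz": 0.013,"yaw": 0,"claw": 1},
    {"dx": -0.239,"dy": -0.117,"dz": 0.013,"yaw": 0,"claw": 1},
    {"dx": -0.239,"dy": -0.117,"dz": 0.013,"yaw": 0,"claw": 1},
  ],
)

```text
time: 8.95
tool_pos: [0.4506, -0.1883, 0.0097]
tool_rot: [0.0, 0.975, -0.223, 0.0]
contact_force: [-0.3, -0.3, -1.3]
gripper_width: 0.333
grasp_force: 59.1
```

Run:
```python
from h import *
s=manip.state();print(rack(s["tool_pos"],MR),s["grasp_force"]); go(*(MR-.050*ex))
brass("scene",.021,(300,170,330,220))
```

```text
[-136.6   58.7] 59.114699363708496
t 8.95 pos [ 0.4506 -0.1883  0.0097] delta units [1.732e-01 1.174e-01 1.000e-04] yaw err deg 0.01 w 28.3 F [-0.3 -0.3 -1.3]
```

Call:
send_rows(
  increments=[
    {"dx": 0.06,"dy": 0,"dz": -0.04,"yaw": 0,"claw": 1},
    {"dx": 0.13,"dy": 0.05,"dz": -0.05,"yaw": 0,"claw": 1},
    {"dx": 0.17,"dy": 0.117,"dz": -0.05,"yaw": 0,"claw": 1},
    {"dx": 0.173,"dy": 0.117,"dz": -0.03,"yaw": 0,"claw": 1},
    {"dx": 0.173,"dy": 0.117,"dz": -0.002,"yaw": 0,"claw": 1},
    {"dx": 0.173,"dy": 0.117,"dz": -0.002,"yaw": 0,"claw": 1},
    {"dx": 0.2,"dy": 0.117,"dz": -0.002,"yaw": 0,"claw": 1},
    {"dx": 0.226,"dy": 0.117,"dz": -0.002,"yaw": 0,"claw": 1},
    {"dx": 0.228,"dy": 0.117,"dz": -0.001,"yaw": 0,"claw": 1},
    {"dx": 0.228,"dy": 0.117,"dz": 0,"yaw": 0,"claw": 1},
  ],
)

```text
time: 10.25
tool_pos: [0.5276, -0.2903, 0.009]
tool_rot: [-0.0, 0.975, -0.223, -0.0]
contact_force: [0.6, 0.8, -1.0]
gripper_width: 0.338
grasp_force: 62.0
```

Run:
```python
from h import *
s=manip.state();print(rack(s["tool_pos"],MR),s["grasp_force"]); go(*(MR-.064*ex))
```

```text
[-22.8   0.4] 61.958051919937134
t 10.25 pos [ 0.5276 -0.2903  0.009 ] delta units [-0.0823  0.0007  0.    ] yaw err deg 0.02 w 28.7 F [ 0.6  0.8 -1. ]
```

Call:
send_rows(
  increments=[
    {"dx": 0,"dy": 0,"dz": 0,"yaw": 0,"claw": 0.05},
    {"dx": 0,"dy": 0,"dz": 0,"yaw": 0,"claw": 0.05},
    {"dx": 0,"dy": 0,"dz": 0,"yaw": 0,"claw": 0.05},
    {"dx": 0,"dy": 0,"dz": -0.06,"yaw": 0,"claw": 0.05},
    {"dx": 0,"dy": 0,"dz": -0.12,"yaw": 0,"claw": 0.05},
    {"dx": -0.05,"dy": 0,"dz": -0.12,"yaw": 0,"claw": 1},
    {"dx": -0.085,"dy": 0.001,"dz": -0.1,"yaw": 0,"claw": 1},
    {"dx": -0.085,"dy": 0.001,"dz": -0.012,"yaw": 0,"claw": 1},
    {"dx": -0.085,"dy": 0.001,"dz": -0.012,"yaw": 0,"claw": 1},
    {"dx": -0.07,"dy": 0.001,"dz": -0.012,"yaw": 0,"claw": 1},
    {"dx": -0.06,"dy": 0.001,"dz": -0.012,"yaw": 0,"claw": 1},
    {"dx": -0.052,"dy": 0.001,"dz": -0.012,"yaw": 0,"claw": 1},
    {"dx": -0.044,"dy": 0.001,"dz": -0.012,"yaw": 0,"claw": 1},
    {"dx": -0.036,"dy": 0.001,"dz": -0.012,"yaw": 0,"claw": 1},
    {"dx": -0.028,"dy": 0.001,"dz": -0.012,"yaw": 0,"claw": 1},
    {"dx": -0.02,"dy": 0.001,"dz": -0.012,"yaw": 0,"claw": 1},
    {"dx": -0.014,"dy": 0.001,"dz": -0.012,"yaw": 0,"claw": 1},
  ],
)

```text
time: 12.38
tool_pos: [0.5212, -0.288, 0.0152]
tool_rot: [-0.0, 0.975, -0.223, -0.0]
contact_force: [-1.6, 0.8, 0.9]
gripper_width: -0.002
grasp_force: 0.9
```

Run:
```python
from h import *
s=manip.state();print(rack(s["tool_pos"],MR)); go(*(MR-.016*ex))
brass("scene",.021,(290,170,330,220))
```

```text
[-29.6  -0.3]
t 12.38 pos [ 0.5212 -0.288   0.0152] delta units [ 0.0272 -0.0006 -0.    ] yaw err deg 0.0 w -0.2 F [-1.6  0.8  0.9]
scene [312 200   9  13  73] R [-11.5  13.4] L [-11.5 -47.3]
```

Call:
send_rows(
  increments=[
    {"dx": 0.006,"dy": 0,"dz": 0,"yaw": 0,"claw": 1},
    {"dx": 0.012,"dy": 0,"dz": 0,"yaw": 0,"claw": 1},
    {"dx": 0.018,"dy": 0,"dz": 0,"yaw": 0,"claw": 1},
    {"dx": 0.021,"dy": 0,"dz": 0,"yaw": 0,"claw": 1},
    {"dx": 0.021,"dy": 0,"dz": 0,"yaw": 0,"claw": 1},
  ],
)

```text
time: 13.05
tool_pos: [0.5307, -0.2926, 0.0153]
tool_rot: [0.0, 0.975, -0.223, 0.0]
contact_force: [-0.8, -0.1, -0.1]
gripper_width: 0.003
grasp_force: 0.1
```

Call:
send_rows(
  increments=[
    {"dx": 0.002,"dy": 0,"dz": 0,"yaw": 0,"claw": 1},
    {"dx": 0.004,"dy": 0,"dz": 0,"yaw": 0,"claw": 1},
    {"dx": 0.004,"dy": 0,"dz": 0,"yaw": 0,"claw": 1},
  ],
)

```text
time: 13.42
tool_pos: [0.5324, -0.2934, 0.0154]
tool_rot: [0.0, 0.975, -0.223, 0.0]
contact_force: [-1.0, 0.4, 0.2]
gripper_width: -0.002
grasp_force: 0.4
```

Run:
```python
from h import *
s=manip.state();print(rack(s["tool_pos"],MR)); go(*(ML-.060*ex))
```

```text
[-17.2  -0.3]
t 13.43 pos [ 0.5324 -0.2934  0.0154] delta units [-0.0856 -0.1219 -0.    ] yaw err deg 0.01 w -0.2 F [-1.   0.4  0.2]
```

Call:
send_rows(
  increments=[
    {"dx": 0.002,"dy": 0,"dz": 0,"yaw": 0,"claw": 1},
    {"dx": 0.004,"dy": 0,"dz": 0,"yaw": 0,"claw": 1},
    {"dx": 0.004,"dy": 0,"dz": 0,"yaw": 0,"claw": 1},
  ],
)

```text
time: 13.8
tool_pos: [0.5336, -0.2939, 0.0153]
tool_rot: [-0.0, 0.975, -0.223, -0.001]
contact_force: [-4.4, 1.9, 3.1]
gripper_width: 0.002
grasp_force: 2.6
```

Call:
send_rows(
  increments=[
    {"dx": 0.002,"dy": 0,"dz": 0,"yaw": 0,"claw": 1},
    {"dx": 0.002,"dy": 0,"dz": 0,"yaw": 0,"claw": 1},
  ],
)

```text
time: 14.05
tool_pos: [0.5336, -0.294, 0.0153]
tool_rot: [-0.001, 0.975, -0.223, -0.002]
contact_force: [-8.0, 4.2, 6.4]
gripper_width: 0.001
grasp_force: 4.5
```

Run:
```python
from h import *
s=manip.state();print(rack(s["tool_pos"],MR)); go(.4174,-.2446,.009)
```

```text
[-15.8  -0.3]
t 14.05 pos [ 0.5336 -0.294   0.0153] delta units [-0.2522  0.0122  0.0137] yaw err deg 0.02 w 0.1 F [-8.   4.2  6.4]
```

The right row is home: the force rose to about 9 N at TCP x = -15.8 mm. Next is the first short sleeve.

Call:
send_rows(
  increments=[
    {"dx": -0.08,"dy": 0,"dz": -0.06,"yaw": 0,"claw": 0.2},
    {"dx": -0.18,"dy": 0.012,"dz": -0.12,"yaw": 0,"claw": -0.13},
    {"dx": -0.255,"dy": 0.012,"dz": -0.12,"yaw": 0,"claw": -0.13},
    {"dx": -0.255,"dy": 0.012,"dz": -0.12,"yaw": 0,"claw": -0.13},
    {"dx": -0.255,"dy": 0.012,"dz": -0.09,"yaw": 0,"claw": -0.13},
    {"dx": -0.255,"dy": 0.012,"dz": 0.005,"yaw": 0,"claw": -0.13},
    {"dx": -0.255,"dy": 0.012,"dz": 0.013,"yaw": 0,"claw": -0.13},
    {"dx": -0.255,"dy": 0.012,"dz": 0.013,"yaw": 0,"claw": 0.4},
    {"dx": -0.255,"dy": 0.012,"dz": 0.013,"yaw": 0,"claw": 1},
    {"dx": -0.255,"dy": 0.012,"dz": 0.013,"yaw": 0,"claw": 1},
    {"dx": -0.255,"dy": 0.012,"dz": 0.013,"yaw": 0,"claw": 1},
    {"dx": -0.255,"dy": 0.012,"dz": 0.013,"yaw": 0,"claw": 1},
  ],
)

```text
time: 15.55
tool_pos: [0.4177, -0.2447, 0.0091]
tool_rot: [0.0, 0.975, -0.223, 0.0]
contact_force: [0.0, 0.4, -0.7]
gripper_width: 0.331
grasp_force: 59.1
```

Run:
```python
from h import *
s=manip.state();print(rack(s["tool_pos"],ML),s["grasp_force"]); go(*(ML-.050*ex))
brass("scene",.021,(280,170,335,220))
brass("top",.04,(300,130,350,200))
```

```text
[-141.7  -67. ] 59.13688659667969
t 15.55 pos [ 0.4177 -0.2447  0.0091] delta units [ 1.833e-01 -1.340e-01  1.000e-04] yaw err deg 0.0 w 28.1 F [ 0.   0.4 -0.7]
scene [312 196   9  15 105] R [1.2 3. ] L [  1.2 -57.7]
top [334 168  12   9  49] R [44.8 -0. ] L [ 44.8 -60.7]
```

Call:
send_rows(
  increments=[
    {"dx": 0.06,"dy": -0.03,"dz": -0.04,"yaw": 0,"claw": 1},
    {"dx": 0.13,"dy": -0.09,"dz": -0.05,"yaw": 0,"claw": 1},
    {"dx": 0.178,"dy": -0.134,"dz": -0.05,"yaw": 0,"claw": 1},
    {"dx": 0.183,"dy": -0.134,"dz": -0.03,"yaw": 0,"claw": 1},
    {"dx": 0.183,"dy": -0.134,"dz": -0.002,"yaw": 0,"claw": 1},
    {"dx": 0.183,"dy": -0.134,"dz": -0.002,"yaw": 0,"claw": 1},
    {"dx": 0.21,"dy": -0.134,"dz": -0.002,"yaw": 0,"claw": 1},
    {"dx": 0.236,"dy": -0.134,"dz": -0.002,"yaw": 0,"claw": 1},
    {"dx": 0.238,"dy": -0.134,"dz": -0.001,"yaw": 0,"claw": 1},
    {"dx": 0.238,"dy": -0.134,"dz": 0,"yaw": 0,"claw": 1},
  ],
)

```text
time: 16.9
tool_pos: [0.5539, -0.2361, 0.0086]
tool_rot: [-0.0, 0.975, -0.223, -0.0]
contact_force: [-0.0, 0.1, -1.2]
gripper_width: 0.331
grasp_force: 62.1
```

Run:
```python
from h import *
s=manip.state();print(rack(s["tool_pos"],ML),s["grasp_force"]); go(*(ML-.064*ex))
```

```text
[-22.8  -0. ] 62.09146499633789
t 16.9 pos [ 0.5539 -0.2361  0.0086] delta units [-0.0825 -0.      0.    ] yaw err deg 0.0 w 28.1 F [-0.   0.1 -1.2]
```

Call:
send_rows(
  increments=[
    {"dx": 0,"dy": 0,"dz": 0,"yaw": 0,"claw": 0.05},
    {"dx": 0,"dy": 0,"dz": 0,"yaw": 0,"claw": 0.05},
    {"dx": 0,"dy": 0,"dz": 0,"yaw": 0,"claw": 0.05},
    {"dx": 0,"dy": 0,"dz": -0.06,"yaw": 0,"claw": 0.05},
    {"dx": 0,"dy": 0,"dz": -0.12,"yaw": 0,"claw": 0.05},
    {"dx": -0.05,"dy": 0,"dz": -0.12,"yaw": 0,"claw": 1},
    {"dx": -0.085,"dy": 0,"dz": -0.1,"yaw": 0,"claw": 1},
    {"dx": -0.085,"dy": 0,"dz": -0.012,"yaw": 0,"claw": 1},
    {"dx": -0.085,"dy": 0,"dz": -0.012,"yaw": 0,"claw": 1},
    {"dx": -0.07,"dy": 0,"dz": -0.012,"yaw": 0,"claw": 1},
    {"dx": -0.06,"dy": 0,"dz": -0.012,"yaw": 0,"claw": 1},
    {"dx": -0.052,"dy": 0,"dz": -0.012,"yaw": 0,"claw": 1},
    {"dx": -0.044,"dy": 0,"dz": -0.012,"yaw": 0,"claw": 1},
    {"dx": -0.036,"dy": 0,"dz": -0.012,"yaw": 0,"claw": 1},
    {"dx": -0.028,"dy": 0,"dz": -0.012,"yaw": 0,"claw": 1},
    {"dx": -0.02,"dy": 0,"dz": -0.012,"yaw": 0,"claw": 1},
    {"dx": -0.014,"dy": 0,"dz": -0.012,"yaw": 0,"claw": 1},
  ],
)

```text
time: 19.02
tool_pos: [0.5478, -0.2331, 0.0147]
tool_rot: [-0.0, 0.975, -0.223, -0.0]
contact_force: [-1.4, 0.4, 1.7]
gripper_width: 0.0
grasp_force: 0.6
```

Call:
send_rows(
  increments=[
    {"dx": 0.006,"dy": 0,"dz": 0,"yaw": 0,"claw": 1},
    {"dx": 0.012,"dy": 0,"dz": 0,"yaw": 0,"claw": 1},
    {"dx": 0.018,"dy": 0,"dz": 0,"yaw": 0,"claw": 1},
    {"dx": 0.024,"dy": 0,"dz": 0,"yaw": 0,"claw": 1},
    {"dx": 0.024,"dy": 0,"dz": 0,"yaw": 0,"claw": 1},
  ],
)

```text
time: 19.65
tool_pos: [0.5587, -0.2384, 0.0149]
tool_rot: [0.0, 0.975, -0.223, 0.0]
contact_force: [-1.0, -0.5, 0.5]
gripper_width: 0.002
grasp_force: 0.0
```

Run:
```python
from h import *
s=manip.state();print(rack(s["tool_pos"],ML)); go(.4981,-.1121,.009)
brass("scene",.018,(270,170,335,230))
```

```text
[-17.4   0. ]
t 19.65 pos [ 0.5587 -0.2384  0.0149] delta units [-0.2191 -0.1746  0.0116] yaw err deg 0.0 w 0.1 F [-1.  -0.5  0.5]
scene [312 196   9  15 100] R [3.1 0.9] L [  3.1 -59.7]
scene [294 208   7  10  39] R [-3.4 71.3] L [-3.4 10.6]
```

Call:
send_rows(
  increments=[
    {"dx": -0.08,"dy": 0,"dz": -0.06,"yaw": 0,"claw": 0.2},
    {"dx": -0.16,"dy": -0.06,"dz": -0.13,"yaw": 0,"claw": -0.13},
    {"dx": -0.22,"dy": -0.14,"dz": -0.13,"yaw": 0,"claw": -0.13},
    {"dx": -0.22,"dy": -0.175,"dz": -0.13,"yaw": 0,"claw": -0.13},
    {"dx": -0.22,"dy": -0.175,"dz": -0.1,"yaw": 0,"claw": -0.13},
    {"dx": -0.22,"dy": -0.175,"dz": 0.004,"yaw": 0,"claw": -0.13},
    {"dx": -0.22,"dy": -0.175,"dz": 0.011,"yaw": 0,"claw": -0.13},
    {"dx": -0.22,"dy": -0.175,"dz": 0.011,"yaw": 0,"claw": 0.4},
    {"dx": -0.22,"dy": -0.175,"dz": 0.011,"yaw": 0,"claw": 1},
    {"dx": -0.22,"dy": -0.175,"dz": 0.011,"yaw": 0,"claw": 1},
    {"dx": -0.22,"dy": -0.175,"dz": 0.011,"yaw": 0,"claw": 1},
    {"dx": -0.22,"dy": -0.175,"dz": 0.011,"yaw": 0,"claw": 1},
  ],
)

```text
time: 21.2
tool_pos: [0.4976, -0.1116, 0.0097]
tool_rot: [0.0, 0.975, -0.223, 0.0]
contact_force: [1.0, 0.2, -1.2]
gripper_width: 0.332
grasp_force: 59.1
```

Run:
```python
from h import *
s=manip.state();print(rack(s["tool_pos"],ML),s["grasp_force"]); go(*(ML-.050*ex))
brass("scene",.018,(270,170,335,230))
```

```text
[-127.6   87.6] 59.12230610847473
t 21.2 pos [ 0.4976 -0.1116  0.0097] delta units [1.552e-01 1.752e-01 1.000e-04] yaw err deg 0.01 w 28.2 F [ 1.   0.2 -1.2]
scene [312 196   9  15 102] R [5.3 0.1] L [  5.3 -60.6]
```

Call:
send_rows(
  increments=[
    {"dx": 0,"dy": 0,"dz": -0.09,"yaw": 0,"claw": 1},
    {"dx": 0.03,"dy": 0.08,"dz": -0.1,"yaw": 0,"claw": 1},
    {"dx": 0.1,"dy": 0.165,"dz": -0.08,"yaw": 0,"claw": 1},
    {"dx": 0.155,"dy": 0.175,"dz": -0.04,"yaw": 0,"claw": 1},
    {"dx": 0.155,"dy": 0.175,"dz": -0.002,"yaw": 0,"claw": 1},
    {"dx": 0.155,"dy": 0.175,"dz": -0.002,"yaw": 0,"claw": 1},
    {"dx": 0.182,"dy": 0.175,"dz": -0.002,"yaw": 0,"claw": 1},
    {"dx": 0.207,"dy": 0.175,"dz": -0.002,"yaw": 0,"claw": 1},
    {"dx": 0.209,"dy": 0.175,"dz": -0.001,"yaw": 0,"claw": 1},
    {"dx": 0.209,"dy": 0.175,"dz": 0,"yaw": 0,"claw": 1},
  ],
)

```text
time: 22.5
tool_pos: [0.5536, -0.2357, 0.0094]
tool_rot: [-0.0, 0.975, -0.223, -0.0]
contact_force: [0.1, 0.4, -0.9]
gripper_width: 0.33
grasp_force: 62.5
```

Run:
```python
from h import *
s=manip.state();print(rack(s["tool_pos"],ML),s["grasp_force"]); go(*(ML-.064*ex))
```

```text
[-23.2   0.2] 62.47413754463196
t 22.5 pos [ 0.5536 -0.2357  0.0094] delta units [-0.0816  0.0004  0.    ] yaw err deg 0.02 w 28.0 F [ 0.1  0.4 -0.9]
```

Call:
send_rows(
  increments=[
    {"dx": 0,"dy": 0,"dz": 0,"yaw": 0,"claw": 0.05},
    {"dx": 0,"dy": 0,"dz": 0,"yaw": 0,"claw": 0.05},
    {"dx": 0,"dy": 0,"dz": 0,"yaw": 0,"claw": 0.05},
    {"dx": 0,"dy": 0,"dz": -0.06,"yaw": 0,"claw": 0.05},
    {"dx": 0,"dy": 0,"dz": -0.12,"yaw": 0,"claw": 0.05},
    {"dx": -0.05,"dy": 0,"dz": -0.12,"yaw": 0,"claw": 1},
    {"dx": -0.085,"dy": 0,"dz": -0.1,"yaw": 0,"claw": 1},
    {"dx": -0.085,"dy": 0,"dz": -0.012,"yaw": 0,"claw": 1},
    {"dx": -0.085,"dy": 0,"dz": -0.012,"yaw": 0,"claw": 1},
    {"dx": -0.07,"dy": 0,"dz": -0.012,"yaw": 0,"claw": 1},
    {"dx": -0.06,"dy": 0,"dz": -0.012,"yaw": 0,"claw": 1},
    {"dx": -0.052,"dy": 0,"dz": -0.012,"yaw": 0,"claw": 1},
    {"dx": -0.044,"dy": 0,"dz": -0.012,"yaw": 0,"claw": 1},
    {"dx": -0.036,"dy": 0,"dz": -0.012,"yaw": 0,"claw": 1},
    {"dx": -0.028,"dy": 0,"dz": -0.012,"yaw": 0,"claw": 1},
    {"dx": -0.02,"dy": 0,"dz": -0.012,"yaw": 0,"claw": 1},
    {"dx": -0.014,"dy": 0,"dz": -0.012,"yaw": 0,"claw": 1},
  ],
)

```text
time: 24.62
tool_pos: [0.5473, -0.2328, 0.0152]
tool_rot: [-0.0, 0.975, -0.223, -0.0]
contact_force: [-0.9, 0.9, 2.5]
gripper_width: -0.002
grasp_force: 1.1
```

Call:
send_rows(
  increments=[
    {"dx": 0.006,"dy": 0,"dz": 0,"yaw": 0,"claw": 1},
    {"dx": 0.012,"dy": 0,"dz": 0,"yaw": 0,"claw": 1},
    {"dx": 0.018,"dy": 0,"dz": 0,"yaw": 0,"claw": 1},
    {"dx": 0.022,"dy": 0,"dz": 0,"yaw": 0,"claw": 1},
    {"dx": 0.022,"dy": 0,"dz": 0,"yaw": 0,"claw": 1},
  ],
)

```text
time: 25.25
tool_pos: [0.5574, -0.2377, 0.0153]
tool_rot: [0.0, 0.975, -0.223, 0.0]
contact_force: [-0.1, -0.1, -0.1]
gripper_width: 0.003
grasp_force: 0.1
```

Run:
```python
from h import *
s=manip.state();print(rack(s["tool_pos"],ML)); go(*(ML-.0158*ex))
```

```text
[-18.9   0. ]
t 25.25 pos [ 0.5574 -0.2377  0.0153] delta units [0.0063 0.0001 0.    ] yaw err deg 0.01 w 0.3 F [-0.1 -0.1 -0.1]
```

Call:
send_rows(
  increments=[
    {"dx": 0.002,"dy": 0,"dz": 0,"yaw": 0,"claw": 1},
    {"dx": 0.004,"dy": 0,"dz": 0,"yaw": 0,"claw": 1},
    {"dx": 0.005,"dy": 0,"dz": 0,"yaw": 0,"claw": 1},
  ],
)

```text
time: 25.62
tool_pos: [0.5592, -0.2386, 0.0153]
tool_rot: [-0.0, 0.975, -0.223, -0.0]
contact_force: [-1.3, 1.3, 0.5]
gripper_width: -0.001
grasp_force: 0.8
```

Call:
send_rows(
  increments=[
    {"dx": 0.002,"dy": 0,"dz": 0,"yaw": 0,"claw": 1},
    {"dx": 0.003,"dy": 0,"dz": 0,"yaw": 0,"claw": 1},
    {"dx": 0.003,"dy": 0,"dz": 0,"yaw": 0,"claw": 1},
  ],
)

```text
time: 26.0
tool_pos: [0.5601, -0.239, 0.0153]
tool_rot: [-0.0, 0.975, -0.223, -0.001]
contact_force: [-4.1, 2.2, 3.2]
gripper_width: 0.004
grasp_force: 2.5
```

The force rose to about 5 N at the same depth, so the left row is home too. I retreat and check.

Call:
send_rows(
  increments=[
    {"dx": -0.06,"dy": 0,"dz": 0,"yaw": 0,"claw": 1},
    {"dx": -0.12,"dy": 0,"dz": -0.1,"yaw": 0,"claw": 1},
    {"dx": -0.2,"dy": 0.05,"dz": -0.22,"yaw": 0,"claw": 1},
    {"dx": -0.3,"dy": 0.15,"dz": -0.34,"yaw": 0,"claw": 1},
    {"dx": -0.36,"dy": 0.3,"dz": -0.4,"yaw": 0,"claw": 1},
    {"dx": -0.36,"dy": 0.4,"dz": -0.4,"yaw": 0,"claw": 1},
    {"dx": -0.36,"dy": 0.5,"dz": -0.4,"yaw": 0,"claw": 1},
    {"dx": -0.36,"dy": 0.5,"dz": -0.4,"yaw": 0,"claw": 1},
    {"dx": -0.36,"dy": 0.5,"dz": -0.4,"yaw": 0,"claw": 1},
    {"dx": -0.36,"dy": 0.5,"dz": -0.4,"yaw": 0,"claw": 1},
  ],
)

```text
time: 27.25
tool_pos: [0.2902, -0.3857, 0.2151]
tool_rot: [-0.0, 0.975, -0.223, 0.0]
contact_force: [0.5, -0.3, -0.8]
gripper_width: 0.001
grasp_force: 0.0
```

Run:
```python
from h import *
brass("scene",.021,(260,170,335,230)); brass("top",.036,(295,130,360,205))
a=manip.grab_frame("scene")[170:245,250:350,::-1]; b=manip.grab_frame("top")[130:230,270:370,::-1]
cv2.imwrite("pics/z.png",np.hstack([cv2.resize(a,(450,338),interpolation=cv2.INTER_CUBIC),cv2.resize(b,(338,338),interpolation=cv2.INTER_CUBIC)]))
```

```text
scene [312 196   8  15 104] R [1.4 3. ] L [  1.4 -57.7]
scene [294 205   8  13  92] R [-1.8 64.2] L [-1.8  3.5]
top [313 158  12   9  49] R [45.  59.8] L [45.  -0.8]
top [334 168  12   9  49] R [45.3  0. ] L [ 45.3 -60.6]
```

View pics/z.png

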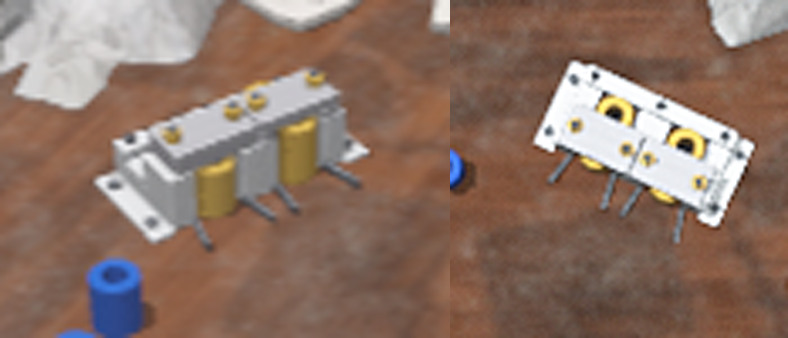

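Both rows are full, with all four sleeves standing under the bars: (215,185) and (297,150) in front, and both rear sleeves against the stops in the top view. I hand the job in.

```bash
python3 -c "
from plant import manip
print(manip.job_done())"
```

```text
the job is handed in; nothing more can be done
None
```

The job is handed in at about 27 s: both long sleeves are home in the right row under the higher bar and both short ones in the left row, all upright in the last pictures; the hand-in returned no verdict.

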